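# Refit the tabbed cover on the sewing-machine control box

### The job

The sewing machine's control box stands open with its circuit board showing. Take the cover that has two tabs, tilt it to hook the tabs under the lip at the bay's front edge, swing it down until it lies fully home and flush, then slide the box's latch fully shut over its rear edge and let go. Leave the smaller cover without tabs and everything else on the table where they are.

Things in the scene. Friction and masses are not known exactly. Their poses are not given: they have to be found in the camera images.
- control_box: Grey box fixed to the table, x -106 to +140, y -76 to +76, 70 high. Origin on the table under the centre of its open bay; x from the hook lip (-x, front, roughly towards the robot) to the latch (+x), z up. Bay: x -67.5 to 67.5, y -48 to 48, upright walls; a ledge 9 wide, 64 above the table, along each y side carries the cover, its top then flush with the rim at 70. Parts inside stay below 42.
- bay_seat (a point): Where the cover's origin lies when it is fully seated: centre of the bay, 55 above the table; axes as the box, and the seated cover's axes are parallel to them.
- front_lip (a point): Middle of the lower inner edge of the lip at the bay's front (box x -67.5, 64 above the table); axes as the box. The lip is 6 thick and runs 22 back (-x) over a hollow 48 high, open to the bay, into which the cover's tabs reach.
- grip_bar (a point): Centre of the black upright grip bar on the middle of the tabbed cover: 14 thick (cover's x), 60 long (y), rising from the plate's top (15) to 48 above the cover's origin; this point is 31 above it. Axes as the cover.
- tab_cover: Loose aluminium cover, 0.14 to 0.28 kg: plate 130 (x) x 90 (y) x 6, its underside 9 and top 15 above the origin, which is centred at the level of the feet's underside; z up out of the plate. Two tabs on the -x edge, 20 wide at y -22 and 22, 0 to 5 above the origin, stand 12 out, to x -77. Tabs and two feet (x 50, y -28 and 28, 9 high) carry it level on the table.
- tab_tips (a point): Point midway between the tips of the cover's two tabs, at x -77, y 0, 2.5 above the cover's origin; axes as the cover.
- plain_cover: The other loose aluminium cover, 108 x 80, no tabs, same kind of grip bar (50 long): not to be used. Origin under its centre at the feet.
- latch (a joint): Sliding latch on the box's rear top: 0 = fully open, 0.024 m = fully shut. It slides along the box's -x and stays where left; about 3 N moves it. Its steel tongue (30 wide, 4 thick, 2 above the rim) reaches about 15 over the seated cover's rear edge when shut, and clears the bay when open; it starts 0 to 6 mm from fully open.
- latch_knob (a point): Centre of the latch's black upright knob: 14 thick (x), 26 wide (y), 32 high, from 76 to 108 above the table; this point is 92 above it. Open, it stands 100.5 to +x of the bay centre; shut, 76.5. Axes as the box.
- hammer: Hammer lying on the table, bystander.
- screwdriver: Screwdriver lying on the table, bystander.
- bobbin: Small wooden bobbin, 44 high, bystander.
- spray_can: Spray can, 190 high, standing, bystander.
- glue_jar: White jar, 75 high, standing, bystander.
- staple_box: Cardboard box 100 x 60 x 45, bystander.
- wrench: Wrench lying on the table, bystander.
Mind the look-alikes: they are no part of the job. Leave any orange, red or yellow look-alike of the tab_cover alone.

How it is judged:
By the outcome, as a careful person would: the job done as asked, in the order asked, and still so for the second after the job is handed in, with the robot touching nothing.
It also fails if it takes over 54 s, if anything falls off the work surface, if the arm or the gripper's body presses on something with over 40 N, if the wrist force passes 120 N, or if a joint passes its speed limit or range.

### The arm

A 6-joint arm with a two-finger parallel gripper is mounted at the origin on the work surface. World frame = base frame: x ahead of the robot, y to its left, z up, the work surface at z = 0. Lengths are in mm, angles in degrees, forces in N, time in s.
With the tool pointing down it reaches from about 350 to 850 mm from the base axis. Payload 8.1 kg.
Tool frame: the origin (TCP) lies at the very end of the fingers, on their centre line; the grasp point (between the pads) lies 19 mm behind it (r.grip_depth is the distance from the TCP to the grasp point, in mm); y points along the fingers, z is the direction in which the jaws open and shut, and the axes are right-handed (so a half turn about y gives the same grasp; the last joint's range is limited). The gripper opens to 85 mm and grips with 20 to 120 N. Pads are 22 mm wide; open, the fingers measure 114 mm over their backs; the gripper's body (76 mm by 85 mm) begins 54 mm behind the grasp point. The pads swing forward as they close: fully open they stand 13 mm farther back than shut.
Start: joints at [-72.445, 7.471, 85.268, -0, 87.261, -4.893], TCP at [229.132, -554.53, 231.292] pointing down, gripper open.
Joint ranges: [-169.43, 169.43], [-51.17, 129.36], [1.28, 143.12], [-76.62, 256.62], [0, 156.53], [-152.29, 152.29]. Speed limits (degrees/s): [136.94, 136.94, 159.86, 180, 180, 180].

### API

Orientations are given as [roll, pitch, yaw] about the fixed x, y, z axes, in that order (R = Rz(yaw) Ry(pitch) Rx(roll)).
In Python, from bench import readout, eyes, r gives the robot as it stands. The module is installed in compiled form; this text tells all that it offers.
- The arm moves only by the tool move_arm, never from a script. Its argument "motion" is text: rows parted by semicolons, each of 6 numbers parted by spaces: the shift along the world's x, y, z in cm, then the turn, a rotation vector about the world's x, y, z in degrees. A call has 1 to 10 rows; each row is the pose to reach, as a shift and turn from the pose commanded when the call began; what a row does not reach only later rows make up. A row lasts 1/12 s, in which the tool goes at most 41.7 mm and 7.16 degrees, less where a joint would pass 70% of its speed; a pose out of reach is approached as far as the arm can. A call with a gripper value outside its range is refused whole. "fingers" is the finger opening in cm, from 0 to 8.54, set as the call begins (left out, the last holds). The fingers move at their own pace and stop on an object; "squeeze" is the grip in N (left out, the last holds). Time passes only in rows, so rows that repeat a pose let the fingers close. It gives the time, the measured TCP pose, the force and the opening at its end, in the units of the state.
- readout.sense(): the state, without advancing time (a new reading comes with each control period).
- eyes.snapshot(name): name is "scene" or "top"; returns a dict with "image" (480x640x3 uint8, blue, green, red), "fx", "fy", "cx", "cy" (pixels), "dist_coeffs" ([k1, k2, p1, p2, k3] as OpenCV has them; the pictures are not rectified), "world_to_cam" (4x4, takes a point from world to camera coordinates). Camera axes: x right, y down, z forward; pixel columns grow to the right and rows downward; lengths in mm; the calibration is good to about 2 mm. A picture is of the moment at which its call begins. There is no depth.
- r.hand_in(): hands the job in, once; it reports no verdict.
The state is a dict: "time": time; "joint_pos": joint angles; "qd": joint speeds; "joint_efforts": joint torques, N m; "tool_pos": TCP position; "tcp_rot": TCP orientation; "ft_force": force on the tool from outside, world axes, zero at the start; "wrist_torque": the same for the moment, N m; "finger_gap": finger opening in mm.
Only numpy, scipy, OpenCV 4.12 (cv2) and the standard library are available. Lean on these libraries where they do the work, as an engineer would, in place of code of your own. Each camera call takes 0.05 s, during which the arm holds its last target. There are 200 camera calls.

## Working session

There is one attempt and no reset: what is moved stays moved. The work goes in short steps, Python scripts to look and compute and a tool call to move; the robot and the scene stay as the last step left them, time stands still between calls to the robot, and variables do not carry over. Pictures are saved under pics/ and viewed, about 8 in all and at most 12, crops included, and the job is handed in when it is done.

Besides the shell and the picture viewer there is one more tool, called after "Emit:" in YAML: its name, and indented under it one key for each argument. move_arm: Moves the arm, as the interface text tells. Its arguments: {"type":"object","properties":{"motion":{"type":"string"},"fingers":{"type":"number"},"squeeze":{"type":"number"}},"required":["motion"]}

```bash
mkdir -p pics; cat > h.py <<'E'
import numpy as np, cv2
from bench import readout, eyes, r
def snap(n,save=None):
    s=eyes.snapshot(n)
    if save: cv2.imwrite('pics/'+save,s['image'])
    return s
def K(s): return np.array([[s['fx'],0,s['cx']],[0,s['fy'],s['cy']],[0,0,1.]])
def ray(s,px,z):
    p=cv2.undistortPoints(np.array(px,float).reshape(-1,1,2),K(s),np.array(s['dist_coeffs'],float)).reshape(-1,2)
    T=np.array(s['world_to_cam']);R=T[:3,:3];c=-R.T@T[:3,3]
    d=np.c_[p,np.ones(len(p))]@R
    return c+d*((z-c[2])/d[:,2])[:,None]
def proj(s,P):
    T=np.array(s['world_to_cam'])
    return cv2.projectPoints(np.array(P,float).reshape(-1,1,3),cv2.Rodrigues(T[:3,:3])[0],T[:3,3],K(s),np.array(s['dist_coeffs'],float))[0].reshape(-1,2)
E
python3 - <<'E'
from h import *
for n in ('scene','top'):
    s=snap(n,n+'0.png');T=np.array(s['world_to_cam']);print(n,s['fx'],s['cx'],s['cy'],-T[:3,:3].T@T[:3,3],T[:3,:3].round(3).tolist())
print(readout.sense())
E
```

```text
scene 435.20920272968016 317.331500602016 241.08370568341195 [1376.10495913   87.47894649  771.31741376] [[-0.156, 0.988, 0.019], [0.594, 0.109, -0.797], [-0.789, -0.113, -0.604]]
top 456.807544926371 313.0985032265687 249.25351592022437 [ 372.2943709   -29.22970594 1132.52837756] [[-0.025, -0.999, 0.023], [-0.992, 0.022, -0.128], [0.127, -0.026, -0.992]]
{'time': 0.1, 'joint_pos': array([-7.24451528e+01,  7.51029500e+00,  8.53256144e+01,  8.31603793e-04,
        8.72620031e+01, -4.89248286e+00]), 'qd': array([-0.08150481, -0.03584816, -0.09926073, -0.03661253,  0.07346893,
        0.02553353]), 'joint_efforts': array([ 1.24926461e-03, -5.70948708e+01, -5.01943338e+01, -1.03473906e-04,
        8.04593641e-03, -3.21488210e-05]), 'tool_pos': array([ 228.97561916, -554.03286694,  230.32972881]), 'tcp_rot': array([-9.00974850e+01,  9.17814320e-03, -1.57552718e+02]), 'ft_force': array([ 0.61007495, -0.12893238,  0.33374541]), 'wrist_torque': array([0.03575911, 0.01104192, 0.00692692]), 'finger_gap': 85.31799791975794}
```

View pics/top0.png

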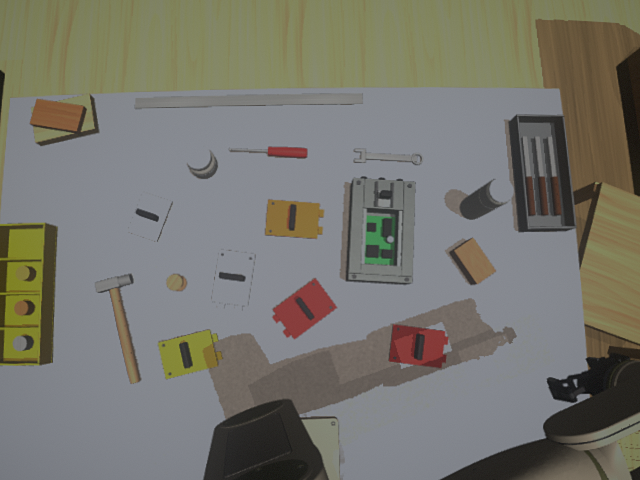

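View pics/scene0.png

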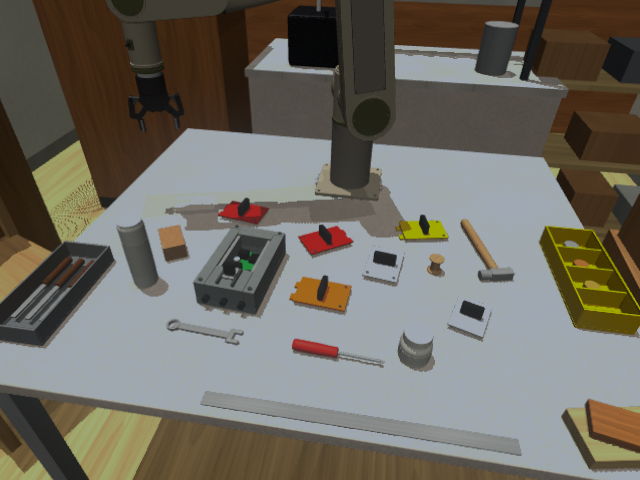

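Candidates for the tabbed cover (top view): aluminium (234,277), aluminium (150,216, smaller), orange (292,219), red (304,307), red (418,346) and yellow (189,354). By description it's the larger aluminium one at (234,277). I'll check that with a close crop.

```bash
python3 - <<'E'
from h import *
t=cv2.imread('pics/top0.png');s=cv2.imread('pics/scene0.png')
a=cv2.resize(t[235:320,120:270][:, :],None,fx=0.001+4,fy=4,interpolation=cv2.INTER_CUBIC)
a=cv2.resize(t[185:320,110:265],(465,405),interpolation=cv2.INTER_CUBIC)
c=cv2.resize(t[170:290,340:420],(320,480),interpolation=cv2.INTER_CUBIC)
b=cv2.resize(s[235:345,345:505],(465,190*465//276),interpolation=cv2.INTER_CUBIC)
o=np.zeros((600,800,3),np.uint8);o[:190,:465]=b[:190];o[195:600,:465]=a;o[:480,475:795]=c
o=np.clip(o.astype(float)*1.0,0,255).astype(np.uint8)
cv2.imwrite('pics/crop1.png',o)
E
```

```text
(no output)
```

View pics/crop1.png

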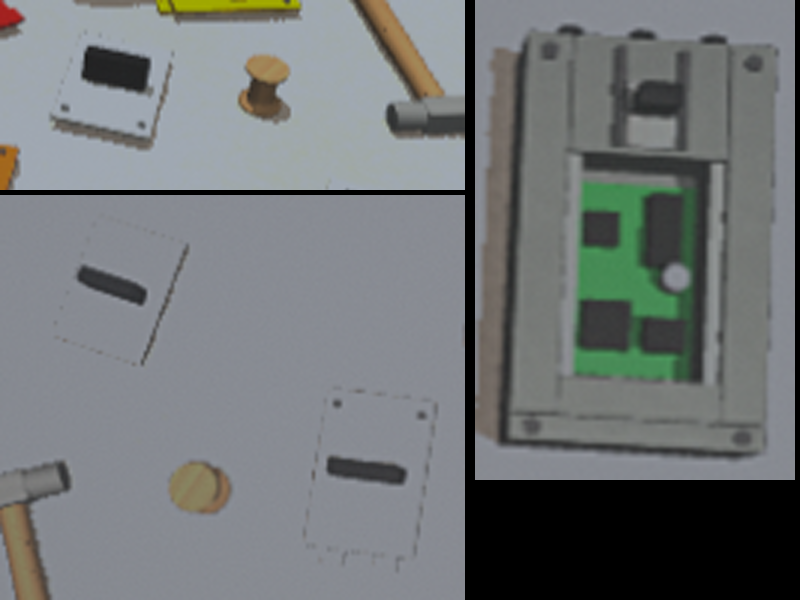

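Top view: the aluminium cover with tabs is at about (234,277), tabs at the bottom edge (towards the robot) and two screws at its far edge. The smaller one at (150,216) has no tabs. The box has its latch knob at (387,194) and its front lip at the bottom. Next I'll measure them.

```bash
cat > meas.py <<'E'
from h import *
import sys
def fit(P,L,W):  # corners order: (+x,+y),(+x,-y),(-x,+y),(-x,-y)
    c=P.mean(0); vx=(P[0]+P[1]-P[2]-P[3])[:2]/2; vy=(P[0]+P[2]-P[1]-P[3])[:2]/2
    print('c',c.round(1),'L',np.linalg.norm(vx).round(1),L,'W',np.linalg.norm(vy).round(1),W,'yawx',np.degrees(np.arctan2(vx[1],vx[0])).round(2),'yawy',np.degrees(np.arctan2(-vy[0],vy[1])).round(2))
    return c
s=snap('top')
g=s['image']
fit(ray(s,[(219.3,249),(255.7,254),(211.3,302.3),(248,306)],15),130,90)
k=lambda X,Y:((X-475)/4+340-.4,Y/4+170-.4)
fit(ray(s,[k(527,33),k(777,45),k(502,440),k(762,455)],70),246,152)
sc=snap('scene')
def blob(s,box,th,lab):
    x0,y0,x1,y1=box; m=(s['image'][y0:y1,x0:x1].max(2)<th).astype(np.uint8)
    n,l,st,ce=cv2.connectedComponentsWithStats(m); i=1+np.argmax(st[1:,4])
    pts=np.argwhere(l==i)[:,::-1]+[x0,y0]
    print(lab,st[i],ce[i]+[x0,y0],cv2.minAreaRect(pts.astype(np.float32)))
    return pts
for z in (48,40,31): print(z,ray(s,blob(s,(215,265,250,290),80,'bar').mean(0),z).round(1))
b=blob(sc,(365,240,405,275),60,'barS').mean(0); print(ray(sc,b,31).round(1))
p=blob(s,(375,185,395,200),85,'knob').mean(0); print(ray(s,p,100).round(1))
E
python3 meas.py
```

```text
c [450.3 137.8  15. ] L 130.0 130 W 90.3 90 yawx -8.76 yawy -8.05
c [ 552.3 -220.5   70. ] L 246.6 246 W 152.5 152 yawx -5.38 yawy -4.21
bar [  4   7  26   9 140] [231.39285714 276.29285714] ((231.46072387695312, 276.2947692871094), (25.57367706298828, 5.484794616699219), 7.594644546508789)
48 [[451.4 138.   48. ]]
bar [  4   7  26   9 140] [231.39285714 276.29285714] ((231.46072387695312, 276.2947692871094), (25.57367706298828, 5.484794616699219), 7.594644546508789)
40 [[452.  139.2  40. ]]
bar [  4   7  26   9 140] [231.39285714 276.29285714] ((231.46072387695312, 276.2947692871094), (25.57367706298828, 5.484794616699219), 7.594644546508789)
31 [[452.6 140.6  31. ]]
barS [  8  11  23  15 246] [384.2195122  258.24390244] ((384.1536560058594, 258.2829284667969), (22.07040023803711, 11.244729042053223), 12.094757080078125)
[[451.  137.9  31. ]]
knob [  0   0  19  15 181] [383.5359116  193.35359116] ((384.0, 192.0), (14.0, 18.0), 90.0)
[[ 632.8 -223.7  100. ]]
```

Measured sizes match those given (130.0×90.3 mm, 246.6×152.5 mm). The cover is at about (450.6,138) with yaw -8.4°. The box origin is near (535,-219) with yaw about -4.8°. Moving over the cover.

Emit:
move_arm:
  motion: "22.2 69.2 -4 0 0 59.1;22.2 69.2 -4 0 0 59.1;22.2 69.2 -4 0 0 59.1;22.2 69.2 -4 0 0 59.1;22.2 69.2 -4 0 0 59.1;22.2 69.2 -4 0 0 59.1;22.2 69.2 -4 0 0 59.1;22.2 69.2 -4 0 0 59.1;22.2 69.2 -4 0 0 59.1;22.2 69.2 -4 0 0 59.1"
  fingers: 5
  squeeze: 50

```text
time: 1.03
tool_pos: [356.2, -156.5, 208.3]
tcp_rot: [-90.0, -0.0, -98.3]
ft_force: [1.5, -1.1, 0.2]
finger_gap: 49.8
```

```bash
python3 - <<'E'
from h import *
s=snap('top','top1.png');g=cv2.cvtColor(s['image'],cv2.COLOR_BGR2GRAY)
st=readout.sense();print(st['tool_pos'],st['tcp_rot'],st['joint_pos'].round(1))
# predicted bay/rim features with box pose guess; print edges by gradient search along normals
o=np.array([535.4,-219.1]);y=np.radians(-4.8)
def W(P):
    P=np.array(P,float);c,n=np.cos(y),np.sin(y)
    return np.c_[o[0]+c*P[:,0]-n*P[:,1],o[1]+n*P[:,0]+c*P[:,1],P[:,2]]
def edge(p,d,rng=7):
    t=np.arange(-rng,rng+.01,.5);Q=p[:,None]+np.outer(d,t)*1.0
    q=proj(s,W(Q.T)).astype(np.float32)
    v=cv2.remap(cv2.GaussianBlur(g,(3,3),0).astype(np.float32),q[:,:1],q[:,1:],cv2.INTER_CUBIC).ravel()
    gr=np.gradient(v);i=np.argmax(abs(gr[2:-2]))+2;return t[i],gr[i]
for lab,a,b,d in [('+y out',(-95,76,70),(130,76,70),(0,1,0)),('-y out',(-95,-76,70),(130,-76,70),(0,1,0)),('front',(-106,-65,70),(-106,65,70),(1,0,0)),('rear',(140,-65,70),(140,65,70),(1,0,0)),('bay+y',(-55,48,70),(55,48,70),(0,1,0)),('bay-y',(-55,-48,70),(55,-48,70),(0,1,0)),('lip',(-67.5,-36,70),(-67.5,36,70),(1,0,0)),('bayrear',(67.5,-36,70),(67.5,36,70),(1,0,0))]:
    u=np.linspace(0,1,15);e=np.array([edge(np.array(a)+k*(np.array(b)-np.array(a)),np.array(d,float),9) for k in u])
    L=np.linalg.norm(np.array(b)-np.array(a));m=np.abs(e[:,0]-np.median(e[:,0]))<3
    f=np.polyfit((u[m]-.5)*L,e[m,0],1);print(lab,m.sum(),'off',f[1].round(2),'slope deg',np.degrees(f[0]).round(2),e[:,1].mean().round(1))
E
```

```text
[ 358.27943202 -149.49070994  207.79431786] [-89.96118554   0.26507281 -98.10844995] [-30.5 -26.9 118.2   0.3  88.7 -22.4]
+y out 14 off -1.94 slope deg 0.16 -6.2
-y out 14 off -2.16 slope deg 0.1 -2.5
front 3 off 2.53 slope deg 0.67 -1.8
rear 8 off 4.06 slope deg -0.01 4.6
bay+y 8 off -2.47 slope deg -0.16 0.7
bay-y 15 off 7.8 slope deg -0.09 -7.3
lip 7 off 1.14 slope deg -1.42 -0.9
bayrear 15 off 0.83 slope deg -0.36 6.1
```

Emit:
move_arm:
  motion: "3 9.5 0 0 0 -0.3;9.3 28.8 0 0 0 -0.3;9.3 28.8 0 0 0 -0.3;9.3 28.8 0 0 0 -0.3;9.3 28.8 0 0 0 -0.3;9.3 28.8 0 0 0 -0.3;9.3 28.8 -4 0 0 -0.3;9.3 28.8 -8 0 0 -0.3;9.3 28.8 -12.5 0 0 -0.3;9.3 28.8 -12.5 0 0 -0.3"

```text
time: 1.92
tool_pos: [446.3, 130.3, 78.2]
tcp_rot: [-90.3, -0.1, -98.6]
ft_force: [-1.2, -0.3, -1.9]
finger_gap: 50.1
```

```bash
python3 - <<'E'
from h import *
st=readout.sense();print(st['tool_pos'],st['tcp_rot'],st['ft_force'])
s=snap('scene');t=snap('top')
a=cv2.resize(s['image'][180:320,330:500],(680,560),interpolation=cv2.INTER_CUBIC);cv2.imwrite('pics/a.png',a)
E
```

```text
[446.26244384 130.325206    78.19071105] [-90.33108145  -0.10484889 -98.62108909] [-1.22246607 -0.26715679 -1.91732483]
```

View pics/a.png

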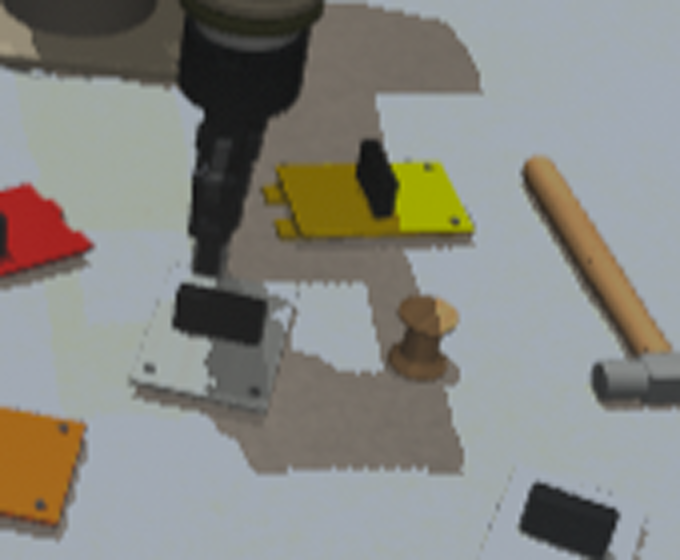

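The fingers are just above the bar, about 8 mm short in y. Now correct and descend.

Emit:
move_arm:
  motion: "0 0 0 0 0 0;0 0 0 0 0 0;0 0 0 0 0 0;0 0 0 0 0 0"

```text
time: 2.35
tool_pos: [451.0, 129.5, 85.7]
tcp_rot: [-89.8, 0.1, -98.8]
ft_force: [-0.3, 0.1, -0.4]
finger_gap: 50.2
```

Emit:
move_arm:
  motion: "0 0.85 -1 0 0 0.4;0 0.85 -3 0 0 0.4;0 0.85 -4.5 0 0 0.4;0 0.85 -5.8 0 0 0.4;0 0.85 -6.5 0 0 0.4;0 0.85 -6.5 0 0 0.4;0 0.85 -6.5 0 0 0.4;0 0.85 -6.5 0 0 0.4"

```text
time: 3.02
tool_pos: [450.0, 138.4, 19.3]
tcp_rot: [-89.9, 0.0, -98.3]
ft_force: [-0.2, -0.4, -0.5]
finger_gap: 50.0
```

Emit:
move_arm:
  motion: "0 0 0 0 0 0;0 0 0 0 0 0;0 0 0 0 0 0;0 0 0 0 0 0;0 0 0 0 0 0;0 0 0 0 0 0;0 0 0 0 0 0"
  fingers: 0
  squeeze: 90

```text
time: 3.6
tool_pos: [450.0, 138.3, 19.3]
tcp_rot: [-89.9, 0.0, -98.4]
ft_force: [-1.4, 0.0, 5.5]
finger_gap: 12.8
```

Grasped: the gap is 12.8 mm on the 14 mm bar. Lift and transfer.

Emit:
move_arm:
  motion: "0 0 1 0 0 0;0 0 4 0 0 0;0 0 7 0 0 0;0 0 10 0 0 0;1 -3 13 0 0 1;2 -6 15 0 0 2;3 -9 15 0 0 3;4 -12 15 0 0 3.7;5 -15 15 0 0 3.7;5 -18 15 0 0 3.7"

```text
time: 4.43
tool_pos: [500.1, -43.5, 169.2]
tcp_rot: [-89.9, -0.0, -94.6]
ft_force: [0.7, -0.3, -2.2]
finger_gap: 12.8
```

Emit:
move_arm:
  motion: "1 -3 0 0 0 0;2 -6 0 0 0 0;3 -9 0 0 0 0;4 -12 0 0 0 0;4.2 -15 0 0 0 0;4.2 -17 0 0 0 0;4.2 -18 0 0 0 0;4.2 -18 0 0 0 0;4.2 -18 0 0 0 0;4.2 -18 0 0 0 0"

```text
time: 5.27
tool_pos: [541.1, -220.5, 168.4]
tcp_rot: [-90.0, 0.0, -94.6]
ft_force: [0.2, 0.4, -2.8]
finger_gap: 12.7
```

Emit:
move_arm:
  motion: "0 0 0 -0.4 -5 0;0 0 -0.5 -0.8 -10 0;0 0 -1 -1.2 -15 0;0 0 -1.5 -1.64 -19.9 0;0 0 -2 -1.64 -19.9 0;0.2 -0.1 -3.2 -1.64 -19.9 0;0.2 -0.1 -3.2 -1.64 -19.9 0;0.2 -0.1 -3.2 -1.64 -19.9 0"

```text
time: 5.93
tool_pos: [544.1, -222.5, 136.5]
tcp_rot: [-70.1, -0.0, -94.6]
ft_force: [0.5, 0.2, -2.1]
finger_gap: 12.7
```

```bash
python3 - <<'E'
from h import *
st=readout.sense();print(st['tool_pos'],st['tcp_rot'],st['ft_force'])
s=snap('scene','s2.png');t=snap('top','t2.png')
o=np.zeros((600,800,3),np.uint8)
o[:600,:400]=cv2.resize(t['image'][165:300,335:425],(400,600),interpolation=cv2.INTER_CUBIC)
o[:480,400:]=cv2.resize(s['image'][180:312,190:300],(400,480),interpolation=cv2.INTER_CUBIC)
cv2.imwrite('pics/b.png',o)
E
```

```text
[ 544.07788441 -222.54469796  136.51292217] [-7.01310492e+01 -9.59705609e-03 -9.45916665e+01] [ 0.50511559  0.23545585 -2.0938176 ]
```

View pics/b.png

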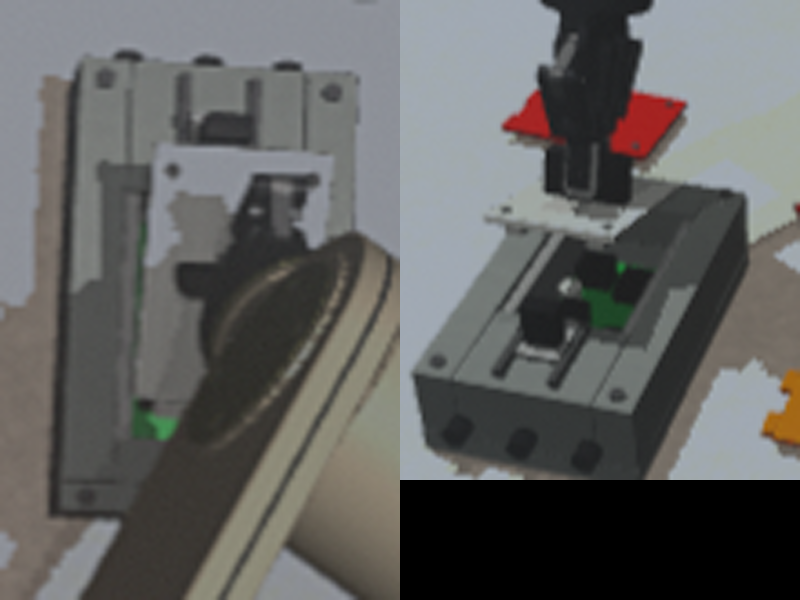

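Top view: the tilted cover is above the bay, with rear corners at about (369.5,198) and (409,199.7). The scene view shows the plate clear above the rim, and the latch open. Now check the lateral offset.

```bash
python3 - <<'E'
from h import *
t=snap('top');s=snap('scene')
o=np.array([536,-221.3]);y=np.radians(-4.7);R=np.array([[np.cos(y),np.sin(y)],[-np.sin(y),np.cos(y)]])
P=ray(t,[(335+155/4.444-.4,165+147/4.444-.4),(335+332/4.444-.4,165+154/4.444-.4)],154.7);print((R@(P[:,:2]-o).T).T)
Q=ray(s,[(190+85/3.636-.4,180+215/3.636-.4),(190+215/3.636-.4,180+243/3.636-.4)],154.7);print((R@(Q[:,:2]-o).T).T)
# box corners in scene at z70
B=ray(s,[(190+12/3.636-.4,180+375/3.636-.4),(190+230/3.636-.4,180+415/3.636-.4)],70);print('rear box corners',(R@(B[:,:2]-o).T).T)
E
```

```text
[[ 70.25700794  45.43236901]
 [ 72.48114064 -43.1205717 ]]
[[ 72.66611025 -43.08680064]
 [ 78.63458696  47.97374041]]
rear box corners [[142.38361036 -73.49889793]
 [141.44423821  75.06699405]]
```

Emit:
move_arm:
  motion: "0 -0.13 -1 0 0 0;0 -0.13 -2 0 0 0;0 -0.13 -3 0 0 0;0 -0.13 -3.8 0 0 0;0 -0.13 -3.8 0 0 0;0 -0.13 -3.8 0 0 0;0 -0.13 -3.8 0 0 0"

```text
time: 6.72
tool_pos: [543.0, -224.1, 98.2]
tcp_rot: [-70.1, -0.0, -94.7]
ft_force: [0.6, 0.7, -1.5]
finger_gap: 12.5
```

Emit:
move_arm:
  motion: "-0.3 0.02 0 0 0 0;-0.6 0.05 0 0 0 0;-0.9 0.07 0 0 0 0;-1.1 0.09 0 0 0 0;-1.25 0.1 0 0 0 0;-1.25 0.1 0 0 0 0;-1.25 0.1 0 0 0 0"

```text
time: 7.3
tool_pos: [530.7, -223.2, 98.5]
tcp_rot: [-70.0, -0.0, -94.7]
ft_force: [0.4, -0.4, -1.3]
finger_gap: 12.6
```

Emit:
move_arm:
  motion: "-0.1 0.01 0 0 0 0;-0.2 0.02 0 0 0 0;-0.3 0.02 0 0 0 0;-0.3 0.02 0 0 0 0;-0.3 0.02 0 0 0 0"

```text
time: 7.72
tool_pos: [527.7, -222.9, 98.4]
tcp_rot: [-70.0, -0.0, -94.7]
ft_force: [-0.2, 0.6, -1.6]
finger_gap: 12.3
```

Emit:
move_arm:
  motion: "-0.1 0.01 0 0 0 0;-0.1 0.01 0 0 0 0;-0.2 0.02 0 0 0 0;-0.2 0.02 0 0 0 0;-0.2 0.02 0 0 0 0"

```text
time: 8.13
tool_pos: [525.9, -222.8, 98.6]
tcp_rot: [-70.0, -0.0, -94.7]
ft_force: [1.2, 0.4, -1.6]
finger_gap: 12.5
```

Emit:
move_arm:
  motion: "-0.1 0.01 0 0 0 0;-0.1 0.01 0 0 0 0;-0.2 0.02 0 0 0 0;-0.2 0.02 0 0 0 0;-0.2 0.02 0 0 0 0"

```text
time: 8.55
tool_pos: [525.2, -222.9, 99.6]
tcp_rot: [-69.8, -0.1, -94.7]
ft_force: [7.4, 0.6, -3.1]
finger_gap: 12.7
```

Contact with the lip felt at TCP x≈525.8. Back off to leave about 2 mm clearance, and lower slightly.

Emit:
move_arm:
  motion: "0.2 -0.02 0 0 0 0;0.46 -0.04 0 0 0 0;0.46 -0.04 -0.15 0 0 0;0.46 -0.04 -0.15 0 0 0;0.46 -0.04 -0.15 0 0 0"

```text
time: 8.97
tool_pos: [527.9, -222.8, 96.3]
tcp_rot: [-70.1, 0.0, -94.7]
ft_force: [-0.5, -0.4, -1.9]
finger_gap: 12.3
```

Emit:
move_arm:
  motion: "0.15 -0.01 -0.37 0.29 3.5 0;0.28 -0.02 -0.75 0.57 7 0;0.28 -0.02 -0.75 0.57 7 0;0.37 -0.03 -1.1 0.82 10 0;0.44 -0.04 -1.41 1.07 13 0;0.44 -0.04 -1.41 1.07 13 0;0.5 -0.04 -1.75 1.31 16 0;0.5 -0.04 -1.75 1.31 16 0;0.5 -0.04 -1.75 1.31 16 0"

```text
time: 9.72
tool_pos: [533.5, -223.1, 79.1]
tcp_rot: [-86.0, 0.0, -94.6]
ft_force: [-0.1, 0.4, -2.3]
finger_gap: 12.6
```

Emit:
move_arm:
  motion: "0.02 0 -0.23 0.16 2 0;0.02 0 -0.23 0.16 2 0;0.02 0 -0.4 0.33 4 0;0.02 0 -0.4 0.33 4 0;0.02 0 -0.48 0.33 4 0;0.02 0 -0.48 0.33 4 0"

```text
time: 10.22
tool_pos: [533.4, -223.3, 74.5]
tcp_rot: [-90.0, 0.0, -94.6]
ft_force: [-0.2, 0.2, -1.0]
finger_gap: 12.7
```

```bash
python3 - <<'E'
from h import *
st=readout.sense();print(st['tool_pos'],st['tcp_rot'],st['ft_force'],st['wrist_torque'])
s=snap('scene','s3.png');t=snap('top','t3.png')
o=np.zeros((600,800,3),np.uint8)
o[:600,:400]=cv2.resize(t['image'][165:300,335:425],(400,600),interpolation=cv2.INTER_CUBIC)
o[:480,400:]=cv2.resize(s['image'][210:320,190:290],(400,480),interpolation=cv2.INTER_CUBIC)
cv2.imwrite('pics/c.png',o)
E
```

```text
[ 533.36581548 -223.31822392   74.53283306] [-9.00039576e+01  6.24490347e-03 -9.46455295e+01] [-0.24221092  0.20678767 -1.03681098] [-0.01191649 -0.00617546 -0.01652177]
```

View pics/c.png

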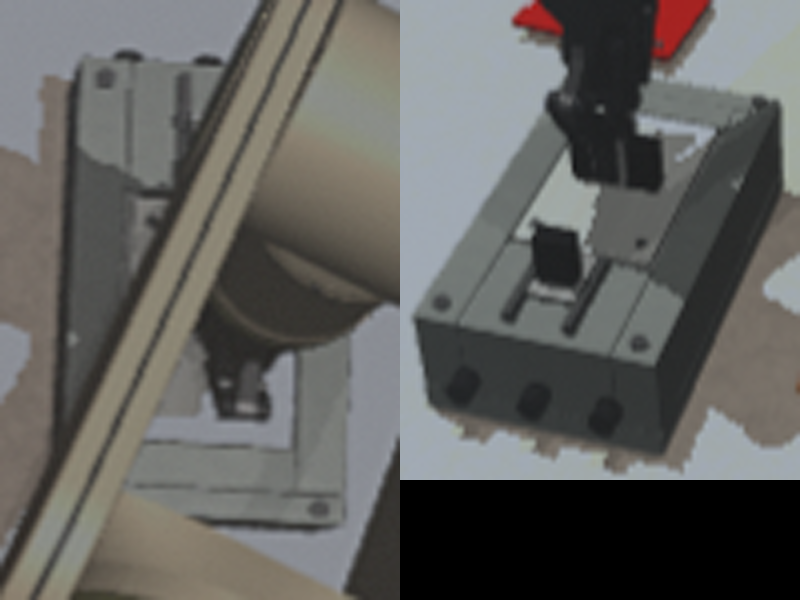

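The plate now lies in the bay, level with the rim in both views. Press lightly to confirm it is seated.

Emit:
move_arm:
  motion: "0 0 -0.1 0 0 0;0 0 -0.2 0 0 0;0 0 -0.2 0 0 0;0 0 -0.2 0 0 0"

```text
time: 10.65
tool_pos: [533.5, -223.4, 74.3]
tcp_rot: [-90.1, -0.0, -94.6]
ft_force: [-9.2, 4.1, 12.9]
finger_gap: 12.5
```

Seated: firm contact at TCP z 74.3, matching the computed 74.3. Release and lift off.

Emit:
move_arm:
  motion: "0 0 0.15 0 0 0;0 0 0.15 0 0 0;0 0 0.15 0 0 0;0 0 0.15 0 0 0;0 0 0.15 0 0 0;0 0 2 0 0 0;0 0 5 0 0 0;0 0 8 0 0 0;0 0 8 0 0 0;0 0 8 0 0 0"
  fingers: 4

```text
time: 11.48
tool_pos: [535.2, -224.2, 155.2]
tcp_rot: [-89.8, -0.1, -94.6]
ft_force: [-0.8, 0.0, -0.4]
finger_gap: 40.2
```

Emit:
move_arm:
  motion: "3 -0.2 0 0 0 0;6 -0.4 0 0 0 0;9 -0.5 0 0 0 0;9.7 -0.5 0 0 0 0;9.7 -0.5 0 0 0 0;9.7 -0.5 0 0 0 0"

```text
time: 11.98
tool_pos: [629.5, -228.0, 150.7]
tcp_rot: [-90.3, 0.0, -94.6]
ft_force: [-1.2, -0.2, -0.2]
finger_gap: 40.3
```

```bash
python3 - <<'E'
from h import *
st=readout.sense();print(st['tool_pos'],st['tcp_rot'])
s=snap('scene','s4.png');t=snap('top','t4.png')
o=np.zeros((600,800,3),np.uint8)
o[:600,:400]=cv2.resize(t['image'][165:300,335:425],(400,600),interpolation=cv2.INTER_CUBIC)
o[:480,400:]=cv2.resize(s['image'][210:320,190:290],(400,480),interpolation=cv2.INTER_CUBIC)
cv2.imwrite('pics/d.png',o)
E
```

```text
[ 629.45214295 -227.95351545  150.69715049] [-9.02732416e+01  4.03824656e-02 -9.46225851e+01]
```

View pics/d.png

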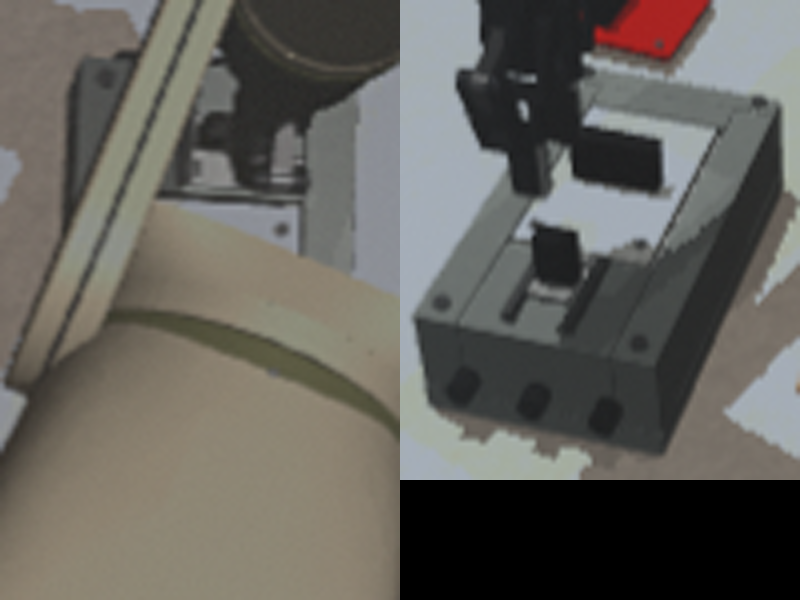

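The cover lies flush in the bay with its bar at scene px (244,247). The latch knob is at about scene px (229,268). Locate the knob.

```bash
python3 - <<'E'
from h import *
s=snap('scene');f=lambda X,Y:(190+(X-400)/4-.4,210+Y/4.364-.4)
print(ray(s,[f(533,222),f(578,236)],108), ray(s,[f(555,285)],76), ray(s,[f(578,290),f(538,280)],76))
print('bar top corners',ray(s,[f(575,125),f(662,140)],103))
print('tips',(proj(s,[629.5,-228,150.7])-[190,210])*[4,4.364]+[400,0])
E
```

```text
[[ 624.1997344  -245.05126513  108.        ]
 [ 630.80938512 -215.39327902  108.        ]] [[ 637.17221419 -230.74508556   76.        ]] [[ 638.70076793 -216.07137842   76.        ]
 [ 635.0055253  -241.98952715   76.        ]]
bar top corners [[ 528.93115138 -250.22988161  103.        ]
 [ 532.98336936 -192.05412417  103.        ]]
tips [[548.68971608 167.7565255 ]]
```

Emit:
move_arm:
  motion: "0.2 -0.1 -1.5 0 0 0;0.2 -0.1 -3 0 0 0;0.2 -0.1 -4.5 0 0 0;0.2 -0.1 -6 0 0 0;0.2 -0.1 -6.7 0 0 0;0.2 -0.1 -6.7 0 0 0;0.2 -0.1 -6.7 0 0 0"

```text
time: 12.72
tool_pos: [632.0, -229.2, 84.8]
tcp_rot: [-90.2, 0.0, -94.7]
ft_force: [0.5, 0.4, 0.5]
finger_gap: 39.8
```

Emit:
move_arm:
  motion: "0 0 0 0 0 0;0 0 0 0 0 0;0 0 0 0 0 0;0 0 0 0 0 0;0 0 0 0 0 0;0 0 0 0 0 0"
  fingers: 0
  squeeze: 40

```text
time: 13.22
tool_pos: [633.3, -229.7, 87.1]
tcp_rot: [-90.0, -0.1, -94.6]
ft_force: [-2.4, 0.4, 6.2]
finger_gap: 13.3
```

Emit:
move_arm:
  motion: "-0.4 0.03 0 0 0 0;-0.8 0.07 0 0 0 0;-1.2 0.1 0 0 0 0;-1.6 0.13 0 0 0 0;-2 0.16 0 0 0 0;-2.2 0.18 0 0 0 0;-2.2 0.18 0 0 0 0;-2.2 0.18 0 0 0 0"

```text
time: 13.88
tool_pos: [611.1, -227.9, 87.1]
tcp_rot: [-90.0, -0.0, -94.7]
ft_force: [1.0, 0.6, 7.2]
finger_gap: 13.1
```

Emit:
move_arm:
  motion: "-0.1 0.01 0 0 0 0;-0.2 0.02 0 0 0 0;-0.3 0.02 0 0 0 0;-0.3 0.02 0 0 0 0;-0.3 0.02 0 0 0 0"

```text
time: 14.3
tool_pos: [610.8, -227.9, 87.2]
tcp_rot: [-89.6, -0.1, -94.6]
ft_force: [13.8, -1.7, -2.2]
finger_gap: 13.2
```

The stop is felt at TCP x 610.8, which is 22.5 mm of travel and a knob at about box x 76.5, so fully shut. Release and lift away.

Emit:
move_arm:
  motion: "0.15 -0.01 0 0 0 0;0.15 -0.01 0 0 0 0;0.15 -0.01 0 0 0 0;0.15 -0.01 0 0 0 0;0.15 -0.01 0 0 0 0;0.15 0 2 0 0 0;0.15 0 5 0 0 0;0.15 0 9 0 0 0;0.15 0 12 0 0 0;0.15 0 12 0 0 0"
  fingers: 3.5

```text
time: 15.13
tool_pos: [612.4, -229.0, 214.8]
tcp_rot: [-89.4, -0.3, -94.7]
ft_force: [1.1, 0.3, 1.4]
finger_gap: 35.1
```

Emit:
move_arm:
  motion: "-4 2 0 0 0 0;-8 5 0 0 0 0;-12 8 0 0 0 0;-14 12 0 0 0 0;-14 16 0 0 0 0;-14 20 0 0 0 0;-14 24 0 0 0 0;-14 24 0 0 0 0;-14 24 0 0 0 0"

```text
time: 15.88
tool_pos: [468.5, 15.8, 205.5]
tcp_rot: [-90.1, 0.0, -94.4]
ft_force: [0.2, -0.4, -0.2]
finger_gap: 34.8
```

```bash
python3 - <<'E'
from h import *
st=readout.sense();print(st['time'],st['tool_pos'],st['ft_force'])
s=snap('scene','s5.png');t=snap('top','t5.png')
o=np.zeros((600,800,3),np.uint8)
o[:600,:400]=cv2.resize(t['image'][165:300,335:425],(400,600),interpolation=cv2.INTER_CUBIC)
o[:480,400:]=cv2.resize(s['image'][210:320,190:290],(400,480),interpolation=cv2.INTER_CUBIC)
cv2.imwrite('pics/e.png',o)
E
```

```text
15.8833 [468.48516815  15.7864868  205.52615367] [ 0.22114355 -0.37389068 -0.17152397]
```

View pics/e.png

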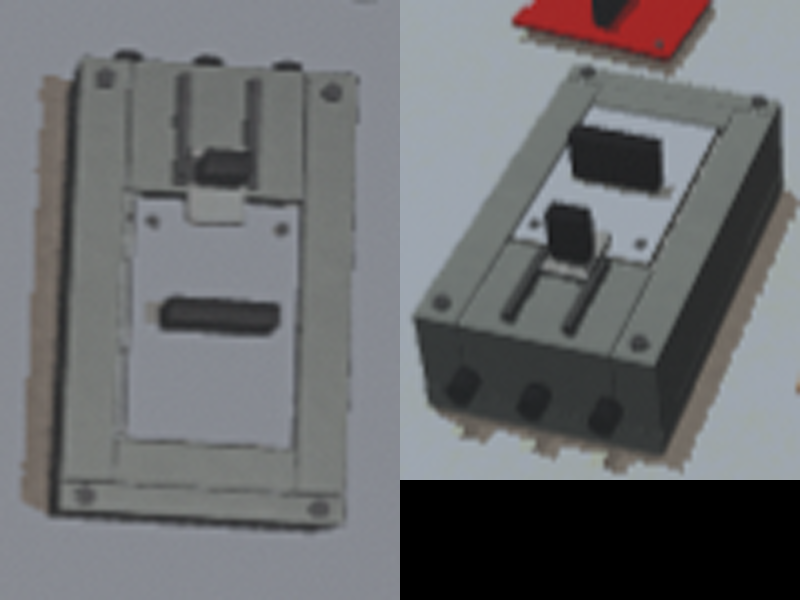

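The tongue lies over the cover's rear edge and the cover is flush. My 1.5 mm back-off just before release may have dragged the knob slightly. I'll nudge it home once more with closed fingers from behind.

Emit:
move_arm:
  motion: "2 -4 0 0 0 0;4 -8 0 0 0 0;7 -12 0 0 0 0;10 -16 0 0 0 0;13 -20 0 0 0 0;16 -23 0 0 0 0;17.6 -24.7 0 0 0 0;17.6 -24.7 0 0 0 0;17.6 -24.7 0 0 0 0;17.6 -24.7 0 0 0 0"
  fingers: 0

```text
time: 16.82
tool_pos: [644.2, -236.8, 204.1]
tcp_rot: [-90.2, 0.0, -94.8]
ft_force: [-0.2, -0.1, 0.2]
finger_gap: 0.2
```

Emit:
move_arm:
  motion: "0 0 -3 0 0 0;0 0 -6 0 0 0;0 0 -9 0 0 0;0 0 -11.4 0 0 0;0 0 -11.4 0 0 0;0 0 -11.4 0 0 0;0 0 -11.4 0 0 0"

```text
time: 17.4
tool_pos: [645.7, -234.7, 94.0]
tcp_rot: [-90.0, -0.1, -94.6]
ft_force: [0.5, -0.2, 1.4]
finger_gap: 0.1
```

Emit:
move_arm:
  motion: "0 0.5 -0.5 0 0 0;-0.4 0.5 -0.5 0 0 0;-0.8 0.5 -0.5 0 0 0;-1 0.5 -0.5 0 0 0;-1.2 0.5 -0.5 0 0 0;-1.2 0.5 -0.5 0 0 0"

```text
time: 17.9
tool_pos: [632.7, -229.5, 87.0]
tcp_rot: [-90.1, -0.0, -94.7]
ft_force: [0.7, -0.0, -0.2]
finger_gap: 0.1
```

Emit:
move_arm:
  motion: "-0.1 0 0 0 0 0;-0.2 0 0 0 0 0;-0.3 0 0 0 0 0;-0.4 0 0 0 0 0;-0.4 0 0 0 0 0;-0.4 0 0 0 0 0"

```text
time: 18.4
tool_pos: [631.2, -229.5, 87.0]
tcp_rot: [-89.8, -0.0, -94.6]
ft_force: [11.3, -1.0, -5.3]
finger_gap: -0.0
```

The knob resists 11 N without moving (3 N moves it), so it is at the stop. Retreat in +x, then up and away.

Emit:
move_arm:
  motion: "0.8 0 0 0 0 0;1.5 0 0 0 0 0;1.5 0 3 0 0 0;1.5 0 7 0 0 0;1.5 0 12 0 0 0;-3 3 12 0 0 0;-7 6 12 0 0 0;-10 9 12 0 0 0;-13 13 12 0 0 0;-16 17 12 0 0 0"

```text
time: 19.23
tool_pos: [491.2, -88.7, 206.5]
tcp_rot: [-90.1, -0.0, -94.7]
ft_force: [0.1, 1.2, 0.3]
finger_gap: 0.0
```

Emit:
move_arm:
  motion: "0 4 0 0 0 0;0 8 0 0 0 0;0 8 0 0 0 0;0 8 0 0 0 0;0 8 0 0 0 0"

```text
time: 19.65
tool_pos: [492.9, -9.5, 206.8]
tcp_rot: [-90.1, -0.0, -94.6]
ft_force: [0.6, -0.6, -0.4]
finger_gap: -0.2
```

```bash
python3 - <<'E'
from h import *
st=readout.sense();print(st['time'],st['tool_pos'],st['ft_force'])
s=snap('scene','s6.png');t=snap('top','t6.png')
o=np.zeros((600,800,3),np.uint8)
o[:600,:400]=cv2.resize(t['image'][165:300,335:425],(400,600),interpolation=cv2.INTER_CUBIC)
o[:300,400:]=cv2.resize(s['image'],(400,300),interpolation=cv2.INTER_AREA)
o[300:600,400:]=cv2.resize(s['image'][210:320,190:300],(400,300),interpolation=cv2.INTER_CUBIC)
cv2.imwrite('pics/f.png',o)
E
```

```text
19.65 [492.88469573  -9.45741429 206.81680682] [ 0.57147799 -0.60297344 -0.37797815]
```

View pics/f.png

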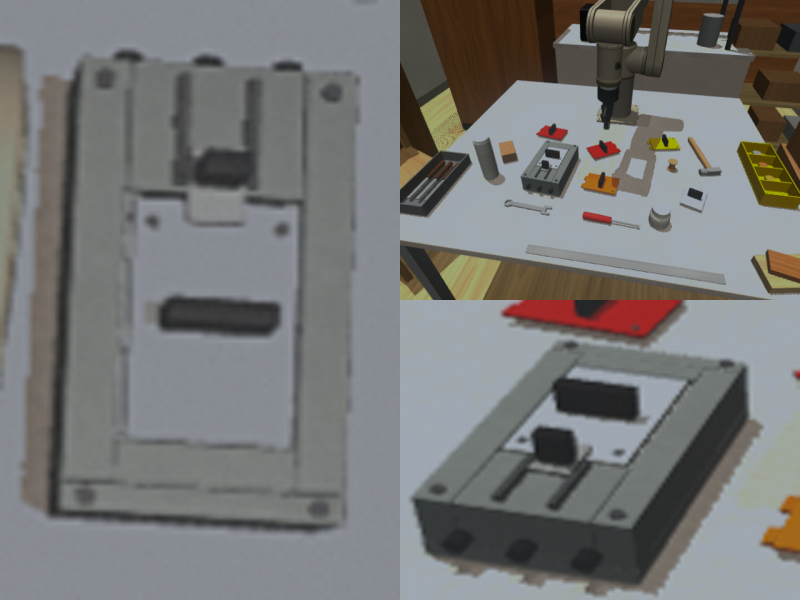

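The cover is flush, the latch tongue (top px about (383,211)) lies over its rear edge, the bystanders are where they were, and the arm is clear.

```bash
python3 -c "
from bench import r
print(r.hand_in())"
```

```text
the job is handed in; nothing more can be done
None
```

I hooked the tabbed aluminium cover under the front lip, swung it down until it lay home and flush, and slid the latch shut over its rear edge. The arm was let go and clear of everything when I handed the job in, at about 20 s.

- **Cover seated:** a light press met firm contact at TCP height 74.3 mm, the height computed for a fully seated cover. Both cameras show it flush with the rim.
- **Latch shut:** it stopped at box x of about 76.5 mm, the fully shut position. I may have dragged it back by up to 1.5 mm on release, so I pushed it again with closed fingers. It held against 11 N, where about 3 N moves it.
- **Other objects:** the final pictures show the plain cover, the coloured look-alikes and the bystanders undisturbed.
- **Disagreements:** the camera put the box about 1.5 mm farther in x than where I felt the lip. The two cameras also differed by a few millimetres on the tilted cover. I used the felt contact for x, and for y the shift both cameras indicated.

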